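# Turn the inspection cap home with the wide flat driver

## Task

Take the wide flat driver from the wooden stand, set its blade in the slot of the raised cap on the alternator cover, and turn the cap clockwise until it is fully home, in one go, following it down so that the blade stays seated pressing only gently and not forcing it against its stop. Then put the driver back in the hole it came from, upright and let go. Touch the cover only with the driver and leave everything else where it is.

Things in the scene. Friction and masses are not known exactly. Their poses are not given: they have to be found in the camera images.
- driver: wide flat driver, black square handle, standing blade down in either hole of the stand. Origin: centre of the underside of its round steel collar, which rests on the stand's top; z up along the driver. Collar 36 mm across, z 0 to 6 mm; handle 26 x 26 mm (sides along x and y), z 5 to 77 mm; shank 12 mm across below the collar; 0.18 kg, give or take a third
- stand: wooden tool stand, fixed, 60 x 160 x 85 mm (its x, y, z), origin under its centre. Two holes 22 mm across, 80 mm deep, at y = -45 and +45 mm in its top; a tool's collar rests on the top at height 85 mm
- cover: aluminium alternator cover, fixed, a round casting 164 mm across with six lugs to 188 mm, flat top at 45 mm; origin under its centre
- cap_axis (a point): where the cap's axis meets the cover's flat top, 20 mm from the cover's centre towards its -x; axes as the cover's. The cap is a steel disc 36 mm across, 7 mm thick, on a dark spacer 48 mm across. With joint cap at 0 the slot runs along this x and the cap's top stands 12 to 42 mm above this point: the spacer's height differs each time and is not measured, so feel for it
- cap (a joint): turn of the cap in rad, growing clockwise from above: 0 raised (starts at 0 to 0.3), 1.5 a hard stop, fully home. It sinks 2.5 mm per rad, turns stiffly (0.08 N m), stays where left, and does not yield to pressing. The slot in its top turns with it: 5.6 mm wide, 24 mm long with closed ends, 4 mm deep, centred on the axis
- blade_tip (a point): centre of the tip of the driver's flat blade, at z = -70 mm in the driver's frame; the blade is 18 mm wide along the driver's x, 4 mm thick along its y and 20 mm long; axes as the driver's
- slim: slim round-handled screwdriver standing in the stand's other hole, handle 20 mm across and 60 mm long; leave it there (bystander)
- wrench: steel spanner lying between the things, 170 mm long (bystander)
- cup: blue plastic cup, 80 mm across, 100 mm tall (bystander)
- jar: closed jar, 70 mm across, 80 mm tall (bystander)
- spray: spray can, 60 mm across, 170 mm tall (bystander)
- socket: steel socket, a tube 36 mm across, 45 mm tall, standing (bystander)
- hammer: hammer lying on the bench (bystander)
Mind the look-alikes: they are no part of the job. What is shaped like the driver but red is not meant. Of the things that look like the cover, the smaller one is meant.

How it is judged (in metres and radians):
On the way, in this order (a step that is already met when the one before it is completed fails the run):
1. the driver is drawn out of the stand (distance of driver from where it was at the start of the episode above 0.075 m), for 0.1 s.
2. the blade, over the cap's axis and bearing on it, is turning the cap (past 0.8 rad) (value of joint cap between 0.8 and 1.3 rad and contact force between driver and cover above 1 N and horizontal distance between blade_tip and cap_axis below 0.006 m and angle between driver's own z axis and vertical below 0.15 rad), for 0.1 s.
3. the cap is turned home (1.4 rad or more) with the blade still in the slot (value of joint cap above 1.4 rad and contact force between driver and cover above 1 N and horizontal distance between blade_tip and cap_axis below 0.006 m and angle between driver's own z axis and vertical below 0.15 rad), for 0.1 s.
At the end, for the whole second after the job is handed in: The cap is home (1.4 rad or more of 1.5); the driver is back in the hole it came from, collar down on the stand (within 12 mm of its start), upright within 0.08 rad, at rest and released (value of joint cap above 1.4 rad and distance of driver from where it was at the start of the episode below 0.012 m and angle between driver's own z axis and vertical below 0.08 rad and linear speed of driver below 0.02 m/s); the robot touches nothing.
It fails at once if the driver is lifted off the cap (its tip over 55 mm from the axis point) while the cap is part-turned (0.5 to 1.38 rad) (value of joint cap between 0.5 and 1.38 rad and distance between blade_tip and cap_axis above 0.055 m).
It fails at once if before the cap is home, the driver bears on the cap or the cover with more than 28 N in all (value of joint cap below 1.4 rad and contact force between driver and cover above 28 N).
It fails at once if the driver wrenches the cap against its stop with more than 70 N in all (contact force between driver and cover above 70 N).
It fails at once if the robot itself touches the cover or the cap (contact force between any of the fingers, the arm and cover above 1 N).
It fails at once if a bystander is moved by more than 25 mm (distance of any of slim, wrench, cup, jar, spray, socket, hammer from where it was at the start of the episode above 0.025 m).
It also fails if it takes over 72 s, if anything falls off the work surface, if the arm or the gripper's body presses on something with over 40 N, if the wrist force passes 120 N, or if a joint passes its speed limit or range.

## Robot

A 6-joint arm with a two-finger parallel gripper is mounted at the origin on the work surface. World frame = base frame: x ahead of the robot, y to its left, z up, the work surface at z = 0. Lengths are in mm, angles in rad, forces in N, time in s.
With the tool pointing down it reaches from about 350 to 875 mm from the base axis. Payload 4.2 kg.
Tool frame: the origin (TCP) lies at the very end of the fingers, on their centre line; the grasp point (between the pads) lies 19 mm behind it; z points along the fingers, y is the line along which they close (so a half turn about z gives the same grasp; the last joint's range is limited). The gripper opens to 85 mm and grips with 20 to 120 N. Pads are 22 mm wide; open, the fingers measure 114 mm over their backs; the gripper's body (76 mm by 85 mm) begins 54 mm behind the grasp point. The pads swing forward as they close: fully open they stand 13 mm farther back than shut.
Start: joints at [-1.041, 0.385, 0.008, 0, -1.194, -0.259], TCP at [167.205, -602.197, 231.312] pointing down, gripper open.
Joint ranges: [-3.14, 3.14], [-1.21, 2.06], [-1.07, 1.41], [-3.16, 2.05], [-2.99, -0.16], [-3.1, 3.1]. Speed limits (rad/s): [2.79, 2.79, 3.14, 3.14, 3.14, 3.14].

## Interface

Orientations are given as a unit quaternion [x, y, z, w].
In Python, from bench import arm gives the robot as it stands. The module is installed in compiled form; this text tells all that it offers.
- The arm moves only by the tool drive_tool, never from a script. Its argument "targets" is a list of rows, each a list of 5 numbers: the closure, from -1 (fully open) to 1 (shut), then the shift along the tool's x, y, z in mm, then the turn about the tool's z in degrees. In form: [[grip, tx, ty, tz, roll], ...]. A call has 1 to 12 rows; each row is the pose to reach, as a shift and turn from the pose commanded when the call began, along the tool's axes at that moment; what a row does not reach only later rows make up. A row lasts 1/10 s, in which the tool goes at most 50 mm and 8.59 degrees, less where a joint would pass 70% of its speed; a pose out of reach is approached as far as the arm can. A call with a gripper value outside its range is refused whole. The fingers move at their own pace and stop on an object; the grip force is fixed at half the most. Time passes only in rows, so rows that repeat a pose let the fingers close. It gives the time, the measured TCP pose, the force, the opening and the grip force at its end, in the units of the state.
- arm.read_state(): the state, without advancing time (a new reading comes with each control period).
- arm.get_image(name): name is "side" or "top" or "wrist"; returns the picture (420x560x3 uint8, blue, green, red); there is no depth.
- arm.camera_params(name): a dict with "fov_y" (degrees; the focal length in pixels is half the picture's height over the tangent of half this angle, whatever the lens; pixels are square), "cx", "cy" (the principal point, pixels), "rvec" (rotation vector, rad) and "tvec" (3), from world to camera coordinates, as OpenCV has them; the wrist camera has in their place "tool_from_camera" (4x4, takes a point from camera to tool coordinates, whose origin is the TCP and whose axes are the flange's). Camera axes: x right, y down, z forward; pixel columns grow to the right and rows downward; lengths in mm; the calibration is good to about 2 mm. A picture is of the moment at which its call begins: read the wrist's pose just before it. camera_params takes no time and is no camera call.
- arm.job_done(): hands the job in; it is judged then, once.
The state is a dict: "clock": time; "joints": joint angles; "joint_vel": joint speeds; "joint_efforts": joint torques, N m; "position": TCP position; "ee_rot": TCP orientation; "contact_force": force on the tool from outside, world axes, zero at the start; "wrist_torque": the same for the moment, N m; "gripper_width": finger opening in mm; "grasp_force": force on a finger pad.
Only numpy, scipy, OpenCV 4.12 (cv2) and the standard library are available. Lean on these libraries where they do the work, as an engineer would, in place of code of your own. Each camera call takes 0.05 s, during which the arm holds its last target. There are 200 camera calls.

## Working session

There is one attempt and no reset: what is moved stays moved. The work goes in short steps, Python scripts to look and compute and a tool call to move; the robot and the scene stay as the last step left them, time stands still between calls to the robot, and variables do not carry over. Pictures are saved under pics/ and viewed, at most 12 in all, crops included, and the job is handed in when it is done.

Besides the shell and the picture viewer there is one more tool, called after "Call:" as name(argument=value, ...), one argument or row to a line, values as JSON. drive_tool: Moves the arm, as the interface text tells. Its arguments: {"type":"object","properties":{"targets":{"type":"array","items":{"type":"array","items":{"type":"number"}}}},"required":["targets"]}

```bash
mkdir -p pics
python3 - <<'E'
from bench import arm
import cv2
for n in ("top","side"):
    cv2.imwrite(f"pics/{n}0.png",arm.get_image(n)); print(n,arm.camera_params(n))
print(arm.camera_params("wrist")); print(arm.read_state())
E
```

```text
top {'fov_y': 56.7660087519232, 'cx': 281.67728090107653, 'cy': 203.74387585009876, 'rvec': array([ 2.17078349, -2.16230416,  0.11488808]), 'tvec': array([  -3.98358947,  544.89978369, 1029.16329678])}
side {'fov_y': 51.1261739259328, 'cx': 281.9739052251604, 'cy': 207.62867225121582, 'rvec': array([ 0.78839709, -2.53938173,  1.18052789]), 'tvec': array([469.08825652, 239.52041182, 825.12883057])}
{'fov_y': 70.6182487866906, 'cx': 283.0072843071761, 'cy': 210.54053410339208, 'tool_from_camera': array([[-3.74471333e-04, -9.56848462e-01, -2.90587130e-01,
         7.48325110e+01],
       [ 9.99999895e-01, -2.81098751e-04, -3.63066272e-04,
        -5.71819257e-01],
       [ 2.65715724e-04, -2.90587236e-01,  9.56848467e-01,
        -1.43044662e+02],
       [ 0.00000000e+00,  0.00000000e+00,  0.00000000e+00,
         1.00000000e+00]])}
{'clock': 0.1, 'joints': array([-1.04141236e+00,  3.85468810e-01,  6.75890476e-03, -4.44008757e-04,
       -1.19400187e+00, -2.58624268e-01]), 'joint_vel': array([-0.00032099, -0.00261845,  0.00235611,  0.0005227 ,  0.00109402,
        0.00010812]), 'joint_efforts': array([-1.02170456e-03, -3.93320382e+01,  1.88927865e+01,  4.19800133e+00,
       -2.63350994e-03,  7.76511740e-06]), 'position': array([ 167.05669879, -601.71432501,  230.33478367]), 'ee_rot': array([-1.34885497e-01,  9.90860708e-01,  9.63557177e-04, -1.77117480e-04]), 'contact_force': array([0.41167297, 0.83765394, 0.01425205]), 'wrist_torque': array([-0.00126968, -0.04682696,  0.01724609]), 'grasp_force': 0.0, 'gripper_width': 85.2195726478031}
```

View pics/top0.png

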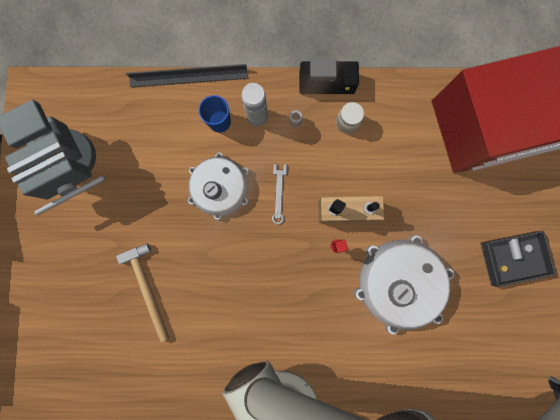

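View pics/side0.png

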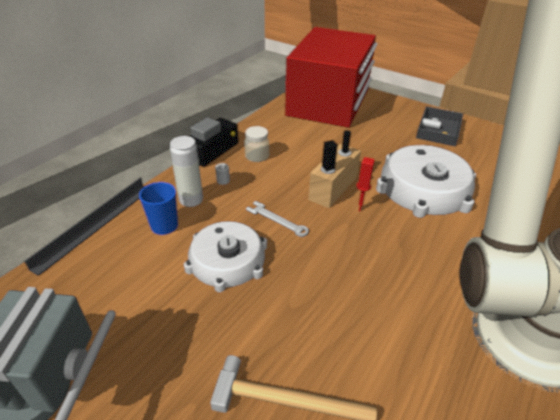

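Candidates (top view): for the driver, the black square handle at (338,207) in the stand, the slim tool at (372,206) and the red look-alike at (340,245). For the cover, the small one at (217,187) and the big one at (405,285). I choose (338,207) and (217,187), and check them in one enlarged crop.

```bash
cat > h.py <<'E'
import numpy as np, cv2
from bench import arm
from scipy.spatial.transform import Rotation as R
def cam(n, st=None):
    p=arm.camera_params(n); f=210/np.tan(np.radians(p["fov_y"]/2))
    K=np.array([[f,0,p["cx"]],[0,f,p["cy"]],[0,0,1]])
    if n=="wrist":
        T=p["tool_from_camera"]; Rt=R.from_quat(st["ee_rot"]).as_matrix()
        Rw=Rt@T[:3,:3]; c=Rt@T[:3,3]+st["position"]
    else:
        Rw=cv2.Rodrigues(p["rvec"])[0].T; c=-Rw@p["tvec"]
    return K,Rw,c
def ray(C,u):
    K,Rw,c=C; d=Rw@np.linalg.solve(K,[u[0],u[1],1]); return c,d/np.linalg.norm(d)
def plane(C,u,z):
    c,d=ray(C,u); return c+d*(z-c[2])/d[2]
def proj(C,X):
    K,Rw,c=C; q=K@(Rw.T@(np.array(X)-c)); return q[:2]/q[2]
def tri(C1,u1,C2,u2):
    (a,d),(b,e)=ray(C1,u1),ray(C2,u2)
    s=np.linalg.lstsq(np.c_[d,-e],b-a,rcond=None)[0]
    return (a+s[0]*d+b+s[1]*e)/2, np.linalg.norm(a+s[0]*d-b-s[1]*e)
E
python3 - <<'E'
from h import *
t=cv2.imread("pics/top0.png"); s=cv2.imread("pics/side0.png")
a=cv2.resize(t[180:260,310:400],None,fx=4.4,fy=4.4,interpolation=2)[:300,:396]
a=cv2.resize(t[185:260,310:400],(396,300),interpolation=2)
b=cv2.resize(t[149:224,172:262],(396,300),interpolation=2)
c=cv2.resize(s[130:205,300:390],(396,300),interpolation=2)
d=cv2.resize(s[216:291,182:272],(396,300),interpolation=2)
cv2.imwrite("pics/crop.png",np.vstack([np.hstack([a,b]),np.hstack([c,d])]))
C=cam("top")
print(plane(C,(338,207),162),plane(C,(217,187),45),plane(C,(212,189),70))
E
```

```text
[ 523.45328441 -135.800178    162.        ] [587.88219526 172.53589982  45.        ] [578.77562227 181.33483746  70.        ]
```

View pics/crop.png

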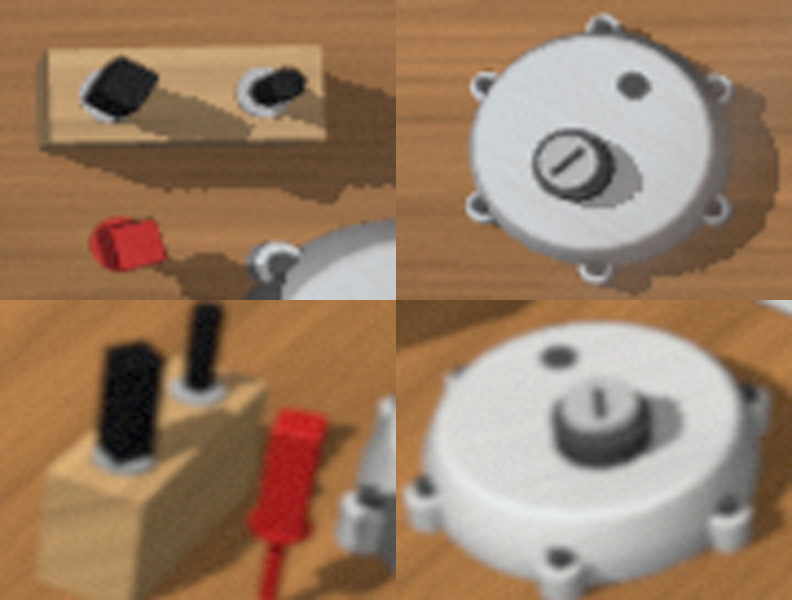

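The crop confirms the choice. The black square handle stands in the stand's left hole, turned about 30-45°, with the slim tool in the right hole. The red one stands free in front of the stand. The small cover's cap has its slot visible at about (212,189) in the full picture. I move the wrist camera over the stand.

Call:
drive_tool(
  targets=[
    [-1,-467,354,-25,0],
    [-1,-467,354,-25,0],
    [-1,-467,354,-25,0],
    [-1,-467,354,-25,0],
    [-1,-467,354,-25,0],
    [-1,-467,354,-25,0],
    [-1,-467,354,-25,0],
    [-1,-467,354,-25,0],
    [-1,-467,354,-25,0],
    [-1,-467,354,-25,0],
    [-1,-467,354,-25,0],
    [-1,-467,354,-25,0],
  ],
)

```text
clock: 1.3
position: [523.7, -133.6, 256.1]
ee_rot: [-0.136, 0.991, 0.0, -0.0]
contact_force: [0.5, 0.5, -0.2]
gripper_width: 84.9
grasp_force: 0.0
```

Call:
drive_tool(
  targets=[
    [-1,0,0,0,0],
    [-1,0,0,0,0],
    [-1,0,0,0,0],
    [-1,0,0,0,0],
    [-1,0,0,0,0],
  ],
)

```text
clock: 1.8
position: [521.9, -137.1, 256.5]
ee_rot: [-0.134, 0.991, 0.0, 0.0]
contact_force: [0.3, 1.5, -0.4]
gripper_width: 85.8
grasp_force: 0.0
```

Run:
```python
from h import *
st=arm.read_state(); im=arm.get_image("wrist"); cv2.imwrite("pics/w1.png",im); np.save("w1.npy",np.r_[st["position"],st["ee_rot"]])
print(st["clock"],st["position"],st["ee_rot"],st["joints"],st["contact_force"])
```

```text
1.8 [ 521.90546161 -137.08301508  256.45205268] [-1.34193158e-01  9.90955192e-01  5.23174711e-06  6.12464197e-05] [ 4.37803967e-02  2.21487415e-01 -1.61298716e-01 -2.32105961e-05
 -1.18788916e+00 -1.34536963e+00] [ 0.3206878   1.47925171 -0.37357383]
```

View pics/w1.png

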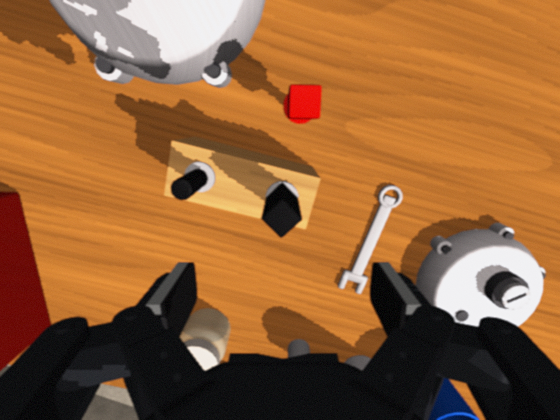

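The wrist view shows the driver handle's top around (282,210), the slim one at (188,185), the spanner at (370,240), and the cover with the cap at (512,290). I now measure the handle corners, stand and cap.

Run:
```python
from h import *
im=cv2.imread("pics/w1.png")
a=im[170:245,240:340].astype(float); a=np.clip(a*4,0,255).astype(np.uint8)
a=cv2.resize(a,(400,300),interpolation=2)
b=cv2.resize(im[255:330,450:550],(400,300),interpolation=2)
t=cv2.imread("pics/top0.png");s=cv2.imread("pics/side0.png")
c=cv2.resize(np.clip(t[190:220,325:365]*4.0,0,255).astype(np.uint8),(400,300),interpolation=2)
d=cv2.resize(t[172:202,192:232],(400,300),interpolation=2)
cv2.imwrite("pics/crop2.png",np.vstack([np.hstack([a,b]),np.hstack([c,d])]))
v=np.load("w1.npy"); C=cam("wrist",dict(position=v[:3],ee_rot=v[3:]))
hsv=cv2.cvtColor(im,cv2.COLOR_BGR2HSV)
m=((hsv[...,0]>14)&(hsv[...,0]<30)&(hsv[...,2]>170)&(hsv[...,1]>60)).astype(np.uint8)
m[:130]=0;m[250:]=0;m[:,:150]=0;m[:,335:]=0
blk=(hsv[...,2]<45).astype(np.uint8); 
m=cv2.morphologyEx(m,cv2.MORPH_OPEN,np.ones((3,3)))
p=np.argwhere(m)[:,::-1].astype(np.float32); r=cv2.minAreaRect(cv2.convexHull(p)); print("stand px",r, cv2.boxPoints(r))
q=np.array([plane(C,u,85)[:2] for u in cv2.boxPoints(r)]); print(q.round(1)); print("ctr",q.mean(0),np.linalg.norm(q-np.roll(q,1,0),axis=1))
```

```text
stand px ((242.0, 190.5), (117.0, 184.0), 90.0) [[150. 132.]
 [334. 132.]
 [334. 249.]
 [150. 249.]]
[[ 497.1 -286.2]
 [ 447.  -104.2]
 [ 571.1  -63.2]
 [ 627.6 -267.9]]
ctr [ 535.68565141 -180.37322021] [131.72981086 188.79544353 130.76239268 212.36136694]
```

View pics/crop2.png

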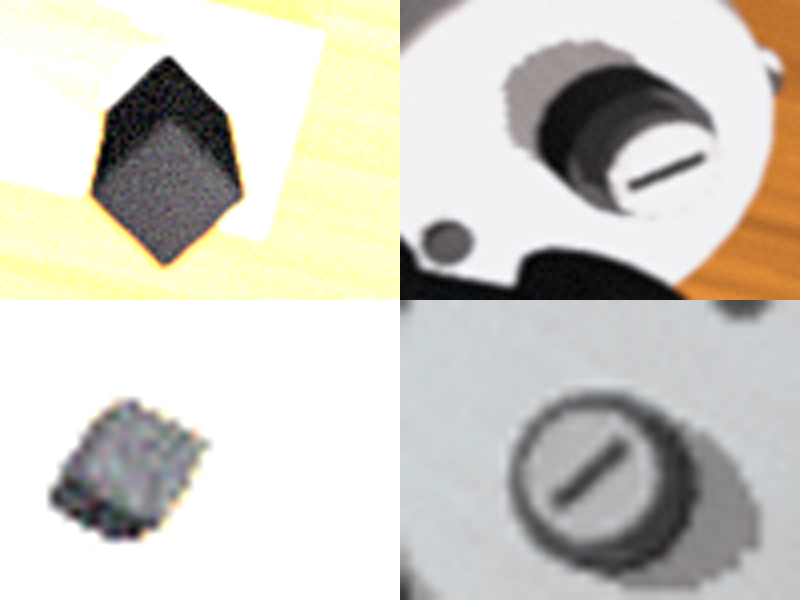

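The enlarged handle top gives its corners: wrist (283,200), (263,218), (281,237), (301,218). The slot ends are at wrist (508,302)-(526,294) and top (207.7,192.3)-(214.7,186.3).

Run:
```python
from h import *
v=np.load("w1.npy"); W=cam("wrist",dict(position=v[:3],ee_rot=v[3:])); T=cam("top")
print("tool R\n",R.from_quat(v[3:]).as_matrix().round(3))
o=0.37
q=np.array([plane(W,(x-o,y-o),162)[:2] for x,y in [(283,200),(263,218),(281.3,236.7),(300.7,218)]]);print(q.round(1),q.mean(0),np.linalg.norm(q-np.roll(q,-1,0),axis=1))
e=np.roll(q,-1,0)-q; print("edge yaw mod90",np.degrees(np.arctan2(e[:,1],e[:,0]))%90)
qt=np.array([plane(T,(325+x/10-.45,190+(y-300)/10-.45),162)[:2] for x,y in [(127,400),(208,443),(148,528),(60,480)]]);print("top",qt.round(1),qt.mean(0))
e=np.roll(qt,-1,0)-qt; print(np.degrees(np.arctan2(e[:,1],e[:,0]))%90)
for a,b in [((508,301.75),(207.7,192.3)),((525.75,293.75),(214.7,186.3)),((516.9,297.7),(211.2,189.3))]:
    print("slot",tri(W,np.array(a)-o,T,np.array(b)-.45))
for z in (60,70,80,90):
    p=[plane(W,np.array(u)-o,z) for u in((508,301.75),(525.75,293.75))]; d=p[1]-p[0]; print(z,(p[0]+p[1])/2,np.linalg.norm(d),np.degrees(np.arctan2(d[1],d[0])))
# cover top outline in top view
t=cv2.imread("pics/top0.png"); hsv=cv2.cvtColor(t,cv2.COLOR_BGR2HSV)
m=((hsv[...,1]<40)&(hsv[...,2]>120)).astype(np.uint8); m[:, :180]=0; m[:,256:]=0; m[:150]=0;m[225:]=0
m=cv2.morphologyEx(m,cv2.MORPH_OPEN,np.ones((9,9)))
p=np.argwhere(m)[:,::-1].astype(np.float32); print("cover",cv2.fitEllipse(cv2.convexHull(p)))
c=cv2.fitEllipse(cv2.convexHull(p))[0]; print(plane(T,c,45))
```

```text
tool R
 [[-0.964 -0.266  0.   ]
 [-0.266  0.964  0.   ]
 [-0.    -0.    -1.   ]]
[[ 510.5 -141.2]
 [ 530.1 -153.3]
 [ 542.3 -134. ]
 [ 521.6 -122.7]] [ 526.11755305 -137.82508273] [23.03953659 22.88236076 23.56612211 21.64911233]
edge yaw mod90 [58.32451151 57.69392083 61.32418238 58.96621243]
top [[ 541.3 -134.2]
 [ 531.  -153.4]
 [ 510.7 -138.9]
 [ 522.1 -118.1]] [ 526.27553856 -136.13185072]
[61.90428264 54.49763023 61.32383922 49.96091242]
slot (array([582.30272218, 192.80235685,  58.44387009]), np.float64(20.007403054142056))
slot (array([574.46564982, 174.68547492,  87.53704535]), np.float64(20.37022153355358))
slot (array([578.44190312, 184.35783678,  72.06451722]), np.float64(0.8648012376856755))
60 [582.84863125 197.00519525  60.        ] 23.822562145373162 135.80714777642658
70 [578.93259194 186.56156638  70.        ] 23.120838942295908 135.80714777642663
80 [575.01655263 176.11793751  80.        ] 22.41911573921861 135.8071477764264
90 [571.10051333 165.67430863  90.        ] 21.717392536141393 135.80714777642638
cover ((215.61386108398438, 185.02061462402344), (54.475975036621094, 56.771793365478516), 48.66396713256836)
[593.2570952  176.38822892  45.        ]
```

Call:
drive_tool(
  targets=[
    [-1,-4,-1,20,-8.5],
    [-1,-4,-1,40,-17],
    [-1,-4,-1,50,-25.5],
    [-1,-4,-1,55,-34],
    [-1,-4,-1,55,-42.5],
    [-1,-4,-1,55,-43.5],
    [-1,-4,-1,80,-43.5],
    [-1,-4,-1,105,-43.5],
    [-1,-4,-1,125,-43.5],
    [-1,-4,-1,145,-43.5],
    [-1,-4,-1,145,-43.5],
    [-1,-4,-1,145,-43.5],
  ],
)

```text
clock: 3.05
position: [526.9, -136.4, 111.8]
ee_rot: [-0.492, 0.871, -0.0, 0.0]
contact_force: [0.3, 0.5, 1.0]
gripper_width: 85.5
grasp_force: 0.0
```

Call:
drive_tool(
  targets=[
    [-1,0,0,0,0],
    [-0.5,0,0,0,0],
    [0,0,0,0,0],
    [1,0,0,0,0],
    [1,0,0,0,0],
    [1,0,0,0,0],
    [1,0,0,0,0],
    [1,0,0,0,0],
    [1,0,0,0,0],
    [1,0,0,0,0],
    [1,0,0,0,0],
    [1,0,0,0,0],
  ],
)

```text
clock: 4.25
position: [526.9, -136.1, 111.7]
ee_rot: [-0.493, 0.87, -0.0, 0.0]
contact_force: [-0.6, 0.5, 4.4]
gripper_width: 25.2
grasp_force: 60.5
```

Run:
```python
from h import *
s=arm.read_state(); print(s)
```

```text
{'clock': 4.25, 'joints': array([ 4.53779855e-02,  3.67703241e-01, -3.53085791e-01,  2.77772075e-04,
       -8.49310725e-01, -5.86128298e-01]), 'joint_vel': array([-0.00065253,  0.00136263,  0.00172692, -0.00284789, -0.00083734,
       -0.00061465]), 'joint_efforts': array([-1.21130501e-01, -3.21007347e+01,  1.38616312e+01,  2.92590939e+00,
        1.89566002e-01,  2.49115445e-03]), 'position': array([ 526.91139585, -136.10021108,  111.69434968]), 'ee_rot': array([-4.92634640e-01,  8.70236163e-01, -2.50640447e-04,  2.63367698e-04]), 'contact_force': array([-0.62423233,  0.53829686,  4.42958308]), 'wrist_torque': array([ 0.20252138,  0.21407798, -0.03034696]), 'grasp_force': 60.4664146900177, 'gripper_width': 25.221276280018913}
```

Call:
drive_tool(
  targets=[
    [1,0,0,-10,0],
    [1,0,0,-25,0],
    [1,0,0,-45,0],
    [1,0,0,-70,0],
    [1,0,0,-95,0],
    [1,0,0,-120,0],
    [1,0,0,-140,0],
    [1,0,0,-140,0],
    [1,0,0,-140,0],
    [1,0,0,-140,0],
  ],
)

```text
clock: 5.25
position: [525.4, -135.8, 249.2]
ee_rot: [-0.492, 0.87, 0.001, -0.002]
contact_force: [-0.2, 0.5, -2.8]
gripper_width: 25.4
grasp_force: 60.1
```

Run:
```python
from h import *
st=arm.read_state(); im=arm.get_image("wrist"); cv2.imwrite("pics/w2.png",im); np.save("w2.npy",np.r_[st["position"],st["ee_rot"]])
b=np.hstack([im[100:300,180:400],arm.get_image("top")[150:350,250:470]][:1]); cv2.imwrite("pics/w2c.png",cv2.resize(b,None,fx=2.5,fy=2.5))
print(st["position"],st["ee_rot"],st["joints"],st["contact_force"],st["wrist_torque"])
C=cam("wrist",st); Rt=R.from_quat(st["ee_rot"]).as_matrix()
print(proj(C,st["position"]+Rt@[0,0,96.7]))
```

```text
[ 525.42355174 -135.83638284  249.24680506] [-0.4923653   0.87038626  0.00132005 -0.00155702] [ 4.53536042e-02  2.33930815e-01 -1.62884272e-01 -1.02366401e-03
 -1.17795296e+00 -5.86143447e-01] [-0.23184887  0.54108747 -2.77295985] [-0.01968855 -0.0218734   0.01803184]
[282.96544883 213.09108145]
```

View pics/w2c.png

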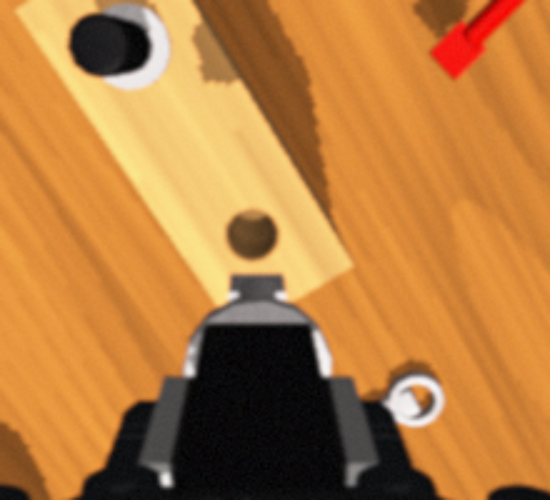

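The blade tip is at wrist pixel (283,210) and its wide side runs along image x, which is tool y. I carry it over the cap.

Call:
drive_tool(
  targets=[
    [1,-25,10,0,0],
    [1,-60,24,0,2],
    [1,-100,40,0,4],
    [1,-140,56,0,7],
    [1,-180,72,0,10],
    [1,-220,87,0,13],
    [1,-255,101,10,13],
    [1,-280,111,20,13],
    [1,-295,117,30,13],
    [1,-301,119,40,13],
    [1,-301,119,40,13],
    [1,-301,119,40,13],
  ],
)

```text
clock: 6.55
position: [579.4, 182.0, 211.1]
ee_rot: [-0.39, 0.921, -0.0, -0.001]
contact_force: [0.8, 0.1, -1.3]
gripper_width: 25.4
grasp_force: 59.9
```

Call:
drive_tool(
  targets=[
    [1,0,0,0,0],
    [1,0,0,0,0],
    [1,0,0,0,0],
    [1,0,0,0,0],
  ],
)

```text
clock: 6.95
position: [579.6, 182.9, 211.7]
ee_rot: [-0.391, 0.921, 0.0, 0.0]
contact_force: [-0.6, -0.6, -0.9]
gripper_width: 25.2
grasp_force: 59.9
```

Run:
```python
from h import *
st=arm.read_state(); im=arm.get_image("wrist"); cv2.imwrite("pics/w3.png",im); np.save("w3.npy",np.r_[st["position"],st["ee_rot"]])
w=cv2.resize(im[150:260,225:345],(600,550),interpolation=2); cv2.imwrite("pics/w3c.png",w)
cv2.imwrite("pics/s3.png",arm.get_image("side"))
print(st["clock"],st["position"],R.from_quat(st["ee_rot"]).as_matrix().round(3),st["joints"],st["contact_force"],st["wrist_torque"])
```

```text
6.95 [579.62387616 182.88418138 211.74805054] [[-0.695 -0.719  0.001]
 [-0.719  0.695  0.   ]
 [-0.001 -0.    -1.   ]] [ 5.71668918e-01  3.69106455e-01 -6.65496432e-02 -2.91243484e-05
 -1.13445087e+00 -1.33992697e+00] [-0.55007224 -0.57600216 -0.89584129] [ 0.04044917 -0.01307819  0.00945794]
```

View pics/w3c.png

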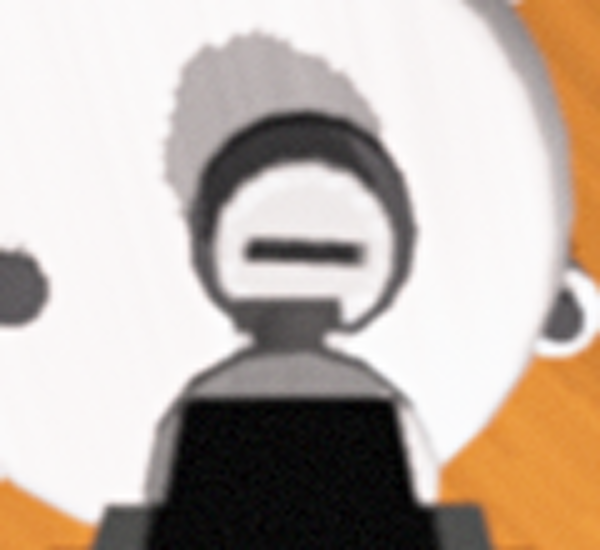

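The slot shows at crop (302,251) and the blade tip edge at (237..342, 301), nearly parallel. I refine both at subpixel level.

```bash
cat > rel.py <<'E'
from h import *
def rel(im,box,tipy,h):
    g=cv2.cvtColor(im,cv2.COLOR_BGR2GRAY).astype(np.float32)
    x0,x1,y0,y1=box
    s=cv2.resize(g[y0:y1,x0:x1],None,fx=8,fy=8,interpolation=cv2.INTER_CUBIC)
    m=(s<130).astype(np.uint8); n,l,stt,c=cv2.connectedComponentsWithStats(m)
    k=max(range(1,n),key=lambda i:stt[i,4]); ys,xs=np.nonzero(l==k)
    P=np.c_[xs,ys]/8.+[x0,y0]-.44
    r=cv2.minAreaRect(P.astype(np.float32)); print("slot px",r)
    t=arm.camera_params("wrist"); T=t["tool_from_camera"]; f=cam("top")[0]
    F=210/np.tan(np.radians(t["fov_y"]/2)); K=np.array([[F,0,t["cx"]],[0,F,t["cy"]],[0,0,1]])
    C=(K,T[:3,:3],T[:3,3])
    q=np.array([plane(C,u,h)[:2] for u in cv2.boxPoints(r)]); print("slot tool xy",q.round(2).tolist(),q.mean(0))
    Q=np.array([plane(C,u,h)[:2] for u in P[::7]]); e=np.linalg.svd(Q-Q.mean(0),full_matrices=False)[2][0]
    print("centroid",Q.mean(0),"dir from tool y deg (towards x)",np.degrees(np.arctan(e[0]/e[1])))
    print("expected tip near edge px",[proj(C,(2,y,96.7)) for y in(-9,9)])
    for u in tipy: print("tip seen at",plane(C,u,96.7)-[2,0,96.7])
E
python3 - <<'E'
from rel import *
im=cv2.imread("pics/w3.png"); g=cv2.cvtColor(im,cv2.COLOR_BGR2GRAY)
print(g[192:216,[276,280,284,288,292]].T.tolist()); print(g[211:214,265:300].tolist())
rel(im,(270,300,194,206),[(272.5,210.0),(293,209.7)],139.7)
E
```

```text
[[235, 236, 236, 235, 226, 166, 90, 50, 48, 83, 164, 229, 237, 236, 234, 239, 230, 171, 104, 82, 84, 75, 73, 70], [235, 235, 236, 238, 228, 173, 98, 60, 54, 80, 158, 227, 238, 236, 236, 237, 231, 172, 105, 76, 76, 77, 78, 78], [235, 236, 235, 237, 231, 184, 103, 56, 48, 66, 150, 225, 241, 237, 236, 237, 229, 171, 106, 84, 86, 92, 90, 90], [235, 236, 236, 237, 236, 206, 136, 72, 54, 61, 127, 206, 235, 237, 235, 237, 231, 170, 108, 87, 84, 91, 91, 90], [233, 235, 235, 236, 237, 215, 140, 67, 44, 58, 119, 196, 236, 239, 237, 235, 229, 184, 137, 116, 106, 107, 95, 102]]
[[250, 249, 232, 176, 120, 96, 88, 84, 80, 81, 84, 82, 81, 80, 80, 76, 82, 82, 84, 84, 88, 88, 86, 87, 84, 87, 84, 116, 184, 237, 245, 245, 240, 217, 164], [250, 251, 250, 236, 184, 128, 96, 82, 82, 82, 84, 84, 78, 74, 71, 76, 83, 83, 82, 86, 87, 90, 90, 84, 87, 83, 83, 106, 174, 231, 244, 234, 206, 157, 116], [249, 251, 251, 251, 240, 193, 130, 88, 82, 83, 81, 75, 71, 74, 76, 77, 83, 85, 86, 92, 92, 92, 91, 91, 89, 83, 83, 107, 167, 220, 225, 190, 144, 115, 132]]
slot px ((285.3135070800781, 199.83853149414062), (23.021148681640625, 4.204039573669434), 2.0825653076171875)
slot tool xy [[-1.5, -9.36], [2.78, -9.17], [1.92, 13.47], [-2.36, 13.37]] [0.2118757  2.07892949]
centroid [0.17312011 1.96273031] dir from tool y deg (towards x) -2.348785815726886
expected tip near edge px [array([272.58425313, 210.82070316]), array([293.87922925, 210.8143472 ])]
tip seen at [ 7.24598995e-01 -9.06348819e+00  1.42108547e-14]
tip seen at [9.83742423e-01 8.24756756e+00 1.42108547e-14]
```

Call:
drive_tool(
  targets=[
    [1,-0.5,1,8,1],
    [1,-1,2,16,2.5],
    [1,-1.3,2.4,24,2.5],
    [1,-1.3,2.4,30,2.5],
    [1,-1.3,2.4,34,2.5],
    [1,-1.3,2.4,36,2.5],
    [1,-1.3,2.4,36,2.5],
    [1,-1.3,2.4,36,2.5],
    [1,-1.3,2.4,36,2.5],
    [1,-1.3,2.4,36,2.5],
  ],
)

```text
clock: 8.05
position: [578.9, 185.9, 175.7]
ee_rot: [-0.371, 0.929, 0.0, 0.0]
contact_force: [0.7, 0.0, -2.5]
gripper_width: 25.2
grasp_force: 59.8
```

Run:
```python
from h import *
st=arm.read_state(); im=arm.get_image("wrist"); cv2.imwrite("pics/w4.png",im)
w=cv2.resize(im[160:260,225:345],(720,600),interpolation=2); cv2.imwrite("pics/w4c.png",w)
print(st["clock"],st["position"],R.from_quat(st["ee_rot"]).as_matrix().round(3),st["contact_force"],st["wrist_torque"])
```

```text
8.05 [578.88544814 185.888811   175.68634175] [[-0.725 -0.689  0.001]
 [-0.689  0.725  0.   ]
 [-0.001 -0.    -1.   ]] [ 0.65114295  0.03934263 -2.52448214] [ 0.00846835 -0.03689341  0.01560202]
```

View pics/w4c.png

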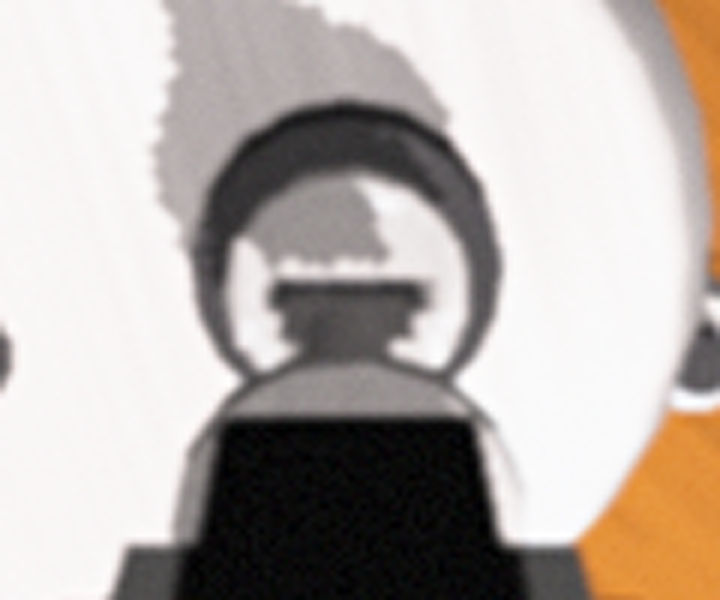

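The tip is just above the slot. The slot spans crop x 272–425, its near rim is at y≈281, and the blade is centred along it. Next I check the offset across the slot.

Run:
```python
from rel import *
im=cv2.imread("pics/w4.png"); g=cv2.cvtColor(im,cv2.COLOR_BGR2GRAY)
print(g[203:216,[271,272,274,277,280,283,286,289,292,294,295]].T.tolist())
t=arm.camera_params("wrist"); T=t["tool_from_camera"]
F=210/np.tan(np.radians(t["fov_y"]/2)); C=(np.array([[F,0,t["cx"]],[0,F,t["cy"]],[0,0,1]]),T[:3,:3],T[:3,3])
for h in (100,102,104,106,108): print(h,[plane(C,(283,y),h)[0].round(2) for y in(205.5,206,206.5,207,209.2)])
print(plane(C,(283,209.2),96.7))
```

```text
[[172, 198, 197, 150, 95, 67, 65, 75, 110, 163, 188, 188, 177], [201, 225, 214, 151, 75, 50, 59, 71, 90, 111, 124, 118, 116], [203, 229, 222, 164, 90, 59, 71, 82, 83, 81, 82, 82, 84], [173, 214, 220, 167, 94, 68, 76, 78, 85, 73, 71, 68, 68], [177, 205, 211, 158, 85, 59, 72, 78, 80, 75, 80, 77, 77], [205, 233, 225, 167, 92, 62, 71, 83, 85, 84, 83, 85, 86], [198, 227, 223, 168, 95, 63, 75, 85, 90, 90, 89, 94, 91], [202, 229, 220, 158, 76, 55, 74, 85, 86, 87, 84, 85, 89], [235, 236, 224, 160, 84, 55, 65, 76, 85, 91, 95, 97, 104], [235, 235, 227, 177, 113, 78, 72, 77, 112, 166, 202, 207, 203], [234, 235, 229, 192, 142, 115, 109, 105, 139, 198, 232, 236, 234]]
100 [np.float64(5.72), np.float64(5.28), np.float64(4.84), np.float64(4.39), np.float64(2.43)]
102 [np.float64(5.15), np.float64(4.71), np.float64(4.26), np.float64(3.81), np.float64(1.84)]
104 [np.float64(4.58), np.float64(4.13), np.float64(3.68), np.float64(3.23), np.float64(1.24)]
106 [np.float64(4.01), np.float64(3.56), np.float64(3.1), np.float64(2.65), np.float64(0.64)]
108 [np.float64(3.44), np.float64(2.99), np.float64(2.53), np.float64(2.07), np.float64(0.04)]
[ 3.41866978 -0.23759813 96.7       ]
```

Call:
drive_tool(
  targets=[
    [1,-0.2,0,1,0],
    [1,-0.3,0,2,0],
    [1,-0.3,0,3,0],
    [1,-0.3,0,4,0],
    [1,-0.3,0,5,0],
    [1,-0.3,0,5,0],
    [1,-0.3,0,5,0],
  ],
)

```text
clock: 8.8
position: [579.0, 186.0, 170.3]
ee_rot: [-0.371, 0.929, -0.0, -0.0]
contact_force: [0.4, 1.0, -1.9]
gripper_width: 25.5
grasp_force: 59.8
```

Run:
```python
from h import *
st=arm.read_state(); im=arm.get_image("wrist"); cv2.imwrite("pics/w5.png",im)
g=cv2.cvtColor(im,cv2.COLOR_BGR2GRAY)
print(g[203:216,[271,272,274,277,280,283,286,289,292,294,295]].T.tolist())
print(st["clock"],st["position"],st["contact_force"],st["wrist_torque"])
```

```text
[[146, 149, 148, 149, 138, 103, 72, 64, 68, 74, 115, 167, 177], [149, 148, 149, 142, 124, 86, 63, 70, 74, 76, 88, 108, 122], [150, 151, 149, 145, 124, 95, 76, 81, 83, 82, 83, 79, 85], [149, 151, 149, 145, 126, 103, 85, 82, 83, 77, 71, 66, 72], [149, 150, 148, 146, 125, 86, 73, 79, 82, 76, 73, 78, 78], [151, 150, 151, 147, 124, 89, 75, 78, 83, 83, 83, 82, 85], [151, 148, 150, 145, 125, 98, 85, 87, 85, 91, 91, 88, 86], [162, 154, 146, 145, 125, 100, 88, 84, 86, 88, 84, 84, 87], [234, 229, 215, 205, 183, 123, 78, 77, 80, 80, 83, 90, 103], [233, 234, 233, 233, 203, 139, 85, 70, 65, 76, 128, 184, 201], [233, 234, 234, 230, 208, 161, 112, 93, 89, 95, 148, 216, 235]]
8.8 [578.96309188 186.04220751 170.27393661] [ 0.37848701  0.98542315 -1.86620479] [ 0.06256714 -0.0005442   0.00916617]
```

Call:
drive_tool(
  targets=[
    [1,-0.1,0,0.7,0],
    [1,-0.2,0,1.4,0],
    [1,-0.2,0,2,0],
    [1,-0.2,0,2.5,0],
    [1,-0.2,0,3,0],
    [1,-0.2,0,3,0],
  ],
)

```text
clock: 9.45
position: [579.1, 186.1, 167.2]
ee_rot: [-0.371, 0.929, -0.0, -0.0]
contact_force: [0.6, 0.4, -2.3]
gripper_width: 25.5
grasp_force: 59.8
```

Call:
drive_tool(
  targets=[
    [1,0,0,0.5,0],
    [1,0,0,1,0],
    [1,0,0,1.5,0],
    [1,0,0,2,0],
    [1,0,0,2,0],
  ],
)

```text
clock: 9.95
position: [579.0, 186.2, 165.2]
ee_rot: [-0.371, 0.929, 0.0, -0.0]
contact_force: [0.5, -0.8, -2.3]
gripper_width: 25.4
grasp_force: 59.8
```

Run:
```python
from h import *
st=arm.read_state(); im=arm.get_image("wrist"); cv2.imwrite("pics/w6.png",im)
w=cv2.resize(im[160:260,225:345],(720,600),interpolation=2); cv2.imwrite("pics/w6c.png",w)
print(st["clock"],st["position"],st["contact_force"],st["wrist_torque"])
```

```text
9.95 [579.03126309 186.1583688  165.20132382] [ 0.54760668 -0.81296011 -2.30209303] [0.04111762 0.01872427 0.02451836]
```

View pics/w6c.png

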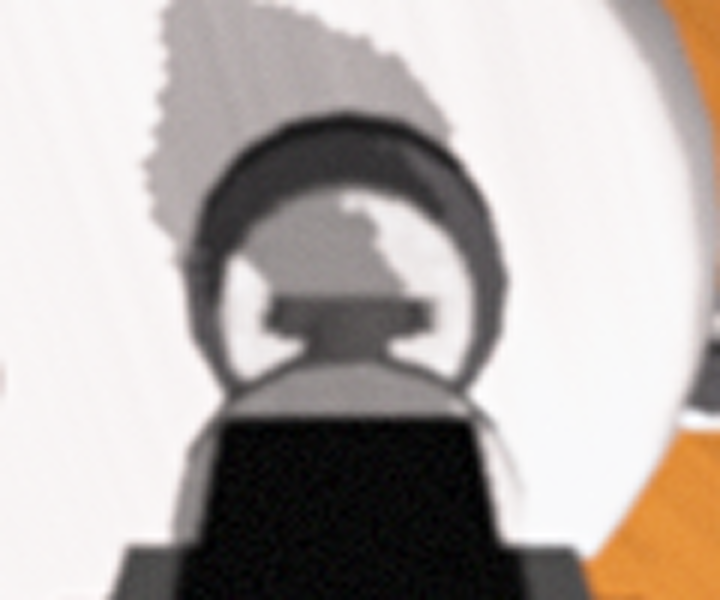

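Call:
drive_tool(
  targets=[
    [1,0,0,0.5,0],
    [1,0,0,1,0],
    [1,0,0,1.5,0],
    [1,0,0,1.5,0],
  ],
)

```text
clock: 10.4
position: [579.1, 186.2, 164.1]
ee_rot: [-0.371, 0.929, -0.0, 0.0]
contact_force: [0.6, -0.5, -1.0]
gripper_width: 25.4
grasp_force: 60.2
```

Call:
drive_tool(
  targets=[
    [1,0,0,0.5,0],
    [1,0,0,0.5,0],
    [1,0,0,0.5,0],
  ],
)

```text
clock: 10.7
position: [579.2, 186.2, 164.0]
ee_rot: [-0.371, 0.929, -0.0, 0.0]
contact_force: [-0.8, 0.0, 3.1]
gripper_width: 25.5
grasp_force: 60.5
```

Call:
drive_tool(
  targets=[
    [1,0,0,0.5,0],
    [1,0,0,0.5,0],
    [1,0,0,0.5,0],
  ],
)

```text
clock: 11.0
position: [579.3, 186.2, 163.9]
ee_rot: [-0.371, 0.929, -0.0, 0.0]
contact_force: [-3.1, -0.3, 5.1]
gripper_width: 25.4
grasp_force: 61.1
```

Call:
drive_tool(
  targets=[
    [1,0,-0.07,0,3],
    [1,0,-0.15,0.1,6],
    [1,0,-0.22,0.2,9],
    [1,0,-0.3,0.3,12],
    [1,0,-0.3,0.3,12],
  ],
)

```text
clock: 11.5
position: [579.5, 186.0, 163.6]
ee_rot: [-0.271, 0.962, -0.0, 0.001]
contact_force: [-1.5, 0.2, 5.7]
gripper_width: 25.6
grasp_force: 60.8
```

Run:
```python
from h import *
st=arm.read_state(); im=arm.get_image("wrist"); cv2.imwrite("pics/w7.png",im)
w=cv2.resize(im[160:260,225:345],(720,600),interpolation=2); cv2.imwrite("pics/w7c.png",w)
print(st["clock"],st["position"],st["contact_force"],st["wrist_torque"],st["joints"])
```

```text
11.5 [579.53067742 186.03813034 163.64785215] [-1.54500169  0.1884683   5.72554826] [-0.0366062   0.91146348  0.03897052] [ 5.76522100e-01  4.10454759e-01 -1.30775016e-01  5.54001843e-04
 -1.02856302e+00 -1.59785850e+00]
```

View pics/w7c.png

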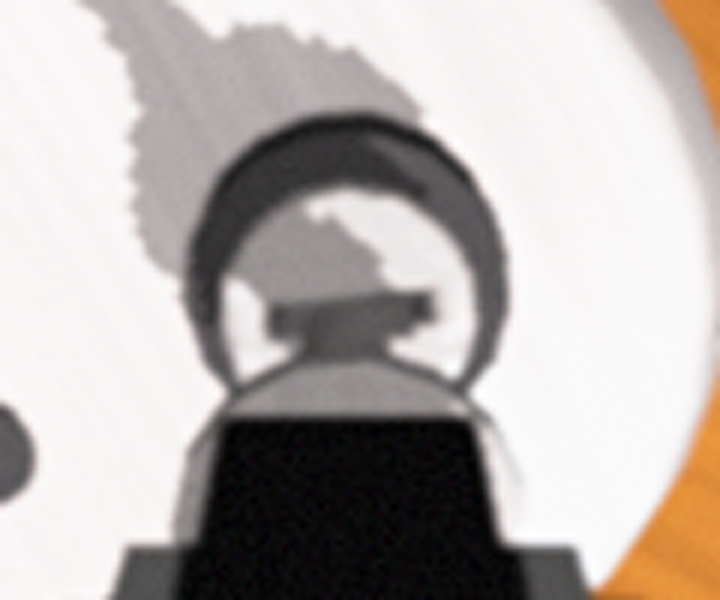

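The slot turned along with the blade and lags it by only a few degrees, so the blade is seated. I keep turning.

Call:
drive_tool(
  targets=[
    [1,0,-0.1,0.17,4],
    [1,0.01,-0.2,0.35,8],
    [1,0.03,-0.29,0.52,12],
    [1,0.05,-0.39,0.7,16],
    [1,0.08,-0.48,0.87,20],
    [1,0.12,-0.57,1.05,24],
    [1,0.16,-0.66,1.22,28],
    [1,0.16,-0.66,1.22,28],
  ],
)

```text
clock: 12.35
position: [579.9, 185.6, 162.4]
ee_rot: [-0.03, 1.0, 0.0, 0.001]
contact_force: [-0.5, 0.8, 5.0]
gripper_width: 25.6
grasp_force: 60.7
```

Run:
```python
from h import *
st=arm.read_state()
print(st["clock"],st["position"],st["contact_force"],st["wrist_torque"],st["joints"][5])
```

```text
12.35 [579.88482145 185.57111463 162.38875262] [-0.48644482  0.78940906  4.99998194] [ 0.10001968  0.81421565 -0.03123927] -2.0857227414420954
```

Call:
drive_tool(
  targets=[
    [1,0,-0.1,0.18,4],
    [1,0.01,-0.2,0.37,8],
    [1,0.03,-0.29,0.55,12],
    [1,0.05,-0.39,0.73,16],
    [1,0.08,-0.48,0.9,20],
    [1,0.08,-0.48,0.9,20],
    [1,0.08,-0.48,0.9,20],
  ],
)

```text
clock: 13.05
position: [580.0, 185.2, 161.5]
ee_rot: [0.143, 0.99, 0.0, 0.001]
contact_force: [-2.2, -0.2, 5.2]
gripper_width: 25.5
grasp_force: 60.7
```

Run:
```python
from h import *
st=arm.read_state()
print(st["clock"],st["position"],st["ee_rot"],st["contact_force"],st["wrist_torque"],st["joints"][5])
```

```text
13.05 [579.96362696 185.16627802 161.45279817] [1.42844160e-01 9.89744718e-01 4.86798417e-04 8.38205461e-04] [-2.21885667 -0.20281505  5.17129804] [0.13684016 0.7442148  0.04467387] -2.432513477975004
```

Call:
drive_tool(
  targets=[
    [1,0,-0.05,0.09,2],
    [1,0,-0.1,0.17,4],
    [1,0.01,-0.15,0.26,6],
    [1,0.01,-0.2,0.34,8],
    [1,0.02,-0.25,0.42,10],
    [1,0.02,-0.25,0.42,10],
  ],
)

```text
clock: 13.65
position: [579.9, 185.0, 161.0]
ee_rot: [0.229, 0.974, 0.001, 0.001]
contact_force: [-1.7, 1.5, 5.2]
gripper_width: 25.5
grasp_force: 60.7
```

```bash
cat > s.py <<'E'
from h import *
st=arm.read_state(); q=st["ee_rot"]
print(st["clock"],st["position"].round(2),"yaw",np.degrees(2*np.arctan2(q[0],q[1])).round(2),st["contact_force"].round(2),st["wrist_torque"].round(3),st["joints"][5],st["joint_efforts"][5])
E
python3 s.py
```

```text
13.65 [579.95 184.97 161.01] yaw 26.43 [-1.7   1.52  5.24] [0.222 0.68  0.071] -2.606928279719061 -0.15542599372565746
```

Call:
drive_tool(
  targets=[
    [1,0,-0.03,0.05,1],
    [1,0,-0.05,0.09,2],
    [1,0,-0.08,0.13,3],
    [1,0,-0.1,0.17,4],
    [1,0,-0.1,0.17,4],
  ],
)

```text
clock: 14.15
position: [580.0, 184.9, 160.8]
ee_rot: [0.262, 0.965, 0.001, 0.001]
contact_force: [-1.6, 0.9, 5.1]
gripper_width: 25.4
grasp_force: 60.7
```

```bash
python3 s.py
```

```text
14.15 [579.95 184.89 160.78] yaw 30.41 [-1.64  0.95  5.12] [0.278 0.616 0.031] -2.676294036180516 -0.100816092453897
```

Call:
drive_tool(
  targets=[
    [1,0,-0.03,0.05,1],
    [1,0,-0.05,0.09,2],
    [1,0,-0.08,0.13,3],
    [1,0,-0.1,0.17,4],
    [1,0,-0.1,0.17,4],
  ],
)

```text
clock: 14.65
position: [579.9, 184.8, 160.6]
ee_rot: [0.296, 0.955, 0.001, 0.001]
contact_force: [-1.3, 0.6, 5.2]
gripper_width: 25.5
grasp_force: 60.7
```

```bash
python3 s.py
```

```text
14.65 [579.93 184.84 160.64] yaw 34.4 [-1.25  0.58  5.21] [0.246 0.612 0.092] -2.745899101190197 -0.13417677953839302
```

Call:
drive_tool(
  targets=[
    [1,0,-0.03,0.05,1],
    [1,0,-0.05,0.09,2],
    [1,0,-0.08,0.11,3],
    [1,0,-0.08,0.11,3],
    [1,0,-0.08,0.11,3],
  ],
)

```text
clock: 15.15
position: [579.9, 184.8, 160.6]
ee_rot: [0.32, 0.947, 0.001, 0.001]
contact_force: [-0.7, 0.5, 5.2]
gripper_width: 25.2
grasp_force: 60.8
```

```bash
python3 s.py
```

```text
15.15 [579.94 184.81 160.6 ] yaw 37.36 [-0.7   0.48  5.17] [0.209 0.605 0.183] -2.797581588701982 -0.20526751410216093
```

Call:
drive_tool(
  targets=[
    [1,0,-0.03,0,1],
    [1,0,-0.05,0,2],
    [1,0,-0.05,0,2],
  ],
)

```text
clock: 15.45
position: [579.9, 184.8, 160.6]
ee_rot: [0.337, 0.942, 0.001, 0.001]
contact_force: [-1.7, 0.5, 4.9]
gripper_width: 25.2
grasp_force: 60.8
```

```bash
python3 s.py
python3 - <<'E'
from h import *
im=arm.get_image("wrist"); cv2.imwrite("pics/w8.png",im)
w=cv2.resize(im[160:260,225:345],(720,600),interpolation=2); cv2.imwrite("pics/w8c.png",w)
E
```

```text
15.45 [579.92 184.77 160.6 ] yaw 39.35 [-1.66  0.46  4.93] [0.199 0.558 0.3  ] -2.8323790939649545 -0.3421847987920046
```

The torque has risen to 0.30 N m and the sinking has stopped, so the cap is home. I relieve the twist and lift straight out.

Call:
drive_tool(
  targets=[
    [1,0,0.06,0,-2.5],
    [1,0,0.12,0,-5],
    [1,0,0.12,-2,-5],
    [1,0,0.12,-5,-5],
    [1,0,0.12,-10,-5],
    [1,0,0.12,-25,-5],
    [1,0,0.12,-45,-5],
    [1,0,0.12,-70,-5],
    [1,0,0.12,-90,-5],
    [1,0,0.12,-90,-5],
    [1,0,0.12,-90,-5],
    [1,0,0.12,-90,-5],
  ],
)

```text
clock: 16.7
position: [578.3, 184.0, 247.7]
ee_rot: [0.297, 0.955, -0.001, -0.001]
contact_force: [-0.9, 0.2, -2.5]
gripper_width: 25.3
grasp_force: 59.9
```

```bash
python3 s.py
python3 - <<'E'
from h import *
im=arm.get_image("wrist"); cv2.imwrite("pics/w9.png",im)
a=cv2.imread("pics/w2.png"); z=lambda i:cv2.resize(i[160:260,225:345],(396,330),interpolation=2)
cv2.imwrite("pics/w9c.png",np.hstack([z(a),z(im)]))
E
```

```text
16.7 [578.26 183.99 247.69] yaw 34.51 [-0.9   0.24 -2.55] [-0.022 -0.023 -0.034] -2.7469412954609087 -0.0005740454980696086
```

View pics/w9c.png

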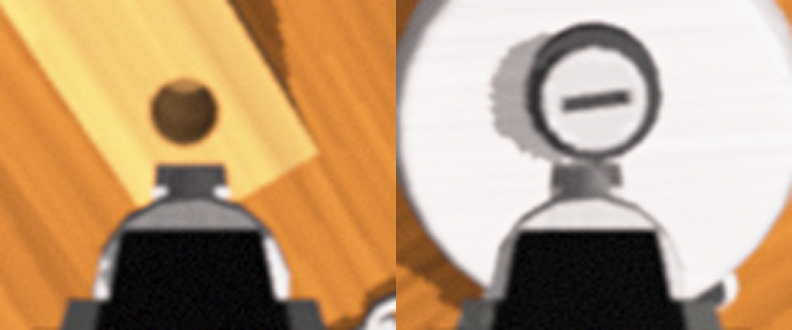

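The left panel is before and the right panel is now. The blade sits the same in the grip, and the slot has turned about 72° from its start and stopped. I carry the driver back over its hole.

Call:
drive_tool(
  targets=[
    [1,-6,-13,-1.5,-8],
    [1,-18,-38,-1.5,-16],
    [1,-33,-70,-1.5,-24],
    [1,-48,-102,-1.5,-32],
    [1,-63,-134,-1.5,-40],
    [1,-78,-166,-1.5,-48],
    [1,-93,-198,-1.5,-56],
    [1,-108,-230,-1.5,-64],
    [1,-122,-260,-1.5,-72],
    [1,-132,-281,-1.5,-80],
    [1,-137.8,-293.5,-1.5,-88],
    [1,-137.8,-293.5,-1.5,-93.5],
  ],
)

```text
clock: 17.95
position: [525.6, -137.2, 249.7]
ee_rot: [-0.493, 0.87, 0.001, -0.001]
contact_force: [0.4, -0.3, -2.2]
gripper_width: 25.7
grasp_force: 59.9
```

Call:
drive_tool(
  targets=[
    [1,0,0,0,0],
    [1,0,0,0,0],
    [1,0,0,0,0],
    [1,0,0,0,0],
    [1,0,0,0,0],
  ],
)

```text
clock: 18.45
position: [526.7, -135.2, 251.0]
ee_rot: [-0.493, 0.87, 0.0, -0.0]
contact_force: [0.1, -0.8, -2.5]
gripper_width: 25.6
grasp_force: 59.9
```

```bash
python3 s.py
python3 - <<'E'
from h import *
st=arm.read_state(); im=arm.get_image("wrist"); cv2.imwrite("pics/wa.png",im)
a=cv2.imread("pics/w2.png"); z=lambda i:cv2.cvtColor(i[160:260,225:345],cv2.COLOR_BGR2GRAY)
A,B=[z(i)[:42].astype(np.float32) for i in (a,im)]
print(cv2.phaseCorrelate(A,B), st["position"]-np.load("w2.npy")[:3])
for g in map(z,(a,im)): print(g[45:62,[50,55,60,65]].T.tolist())
E
```

```text
18.45 [ 526.71 -135.23  250.97] yaw -59.02 [ 0.14 -0.82 -2.5 ] [-0.022 -0.008 -0.006] -0.5876484019024895 -0.0037616257031913847
((1.1367262768760042, -0.2761828071670216), 0.9669367115585892) [1.289579   0.60760557 1.72817822]
[[213, 211, 211, 205, 165, 108, 82, 77, 76, 75, 81, 113, 150, 147, 103, 75, 100], [201, 210, 210, 204, 170, 109, 77, 69, 72, 74, 68, 73, 72, 70, 74, 92, 122], [209, 211, 211, 205, 168, 112, 83, 84, 85, 86, 85, 86, 84, 79, 81, 108, 140], [213, 213, 211, 203, 165, 108, 77, 78, 79, 83, 89, 133, 180, 185, 142, 97, 101]]
[[208, 206, 210, 201, 163, 108, 76, 73, 76, 73, 74, 106, 149, 148, 106, 76, 98], [213, 212, 213, 207, 171, 109, 72, 70, 73, 70, 75, 74, 71, 73, 72, 92, 128], [210, 209, 209, 201, 166, 107, 85, 85, 84, 89, 85, 88, 84, 80, 84, 108, 140], [211, 210, 210, 203, 169, 108, 80, 78, 79, 80, 91, 134, 188, 186, 144, 101, 103]]
```

Call:
drive_tool(
  targets=[
    [1,0.7,-0.6,15,0],
    [1,0.7,-0.6,35,0],
    [1,0.7,-0.6,50,0],
    [1,0.7,-0.6,60,0],
    [1,0.7,-0.6,65,0],
    [1,0.7,-0.6,70,0],
    [1,0.7,-0.6,75,0],
    [1,0.7,-0.6,80,0],
    [1,0.7,-0.6,80,0],
  ],
)

```text
clock: 19.4
position: [526.5, -136.4, 170.5]
ee_rot: [-0.492, 0.87, 0.0, -0.0]
contact_force: [0.1, 0.4, -1.8]
gripper_width: 25.7
grasp_force: 60.0
```

```bash
python3 s.py
```

```text
19.4 [ 526.47 -136.41  170.46] yaw -59.01 [ 0.05  0.44 -1.83] [-0.022  0.017 -0.023] -0.5853985260856638 -5.165873744772398e-05
```

In the hole with no contact. I lower it the remaining 59 mm.

Call:
drive_tool(
  targets=[
    [1,0,0,10,0],
    [1,0,0,22,0],
    [1,0,0,35,0],
    [1,0,0,45,0],
    [1,0,0,52,0],
    [1,0,0,56,0],
    [1,0,0,58,0],
    [1,0,0,58.5,0],
    [1,0,0,58.5,0],
    [1,0,0,58.5,0],
  ],
)

```text
clock: 20.4
position: [527.1, -136.4, 113.0]
ee_rot: [-0.493, 0.87, -0.0, 0.0]
contact_force: [0.2, -0.1, -2.0]
gripper_width: 25.4
grasp_force: 60.0
```

```bash
python3 s.py
```

```text
20.4 [ 527.15 -136.43  112.97] yaw -59.02 [ 0.17 -0.06 -2.03] [0.006 0.042 0.013] -0.5854038565602471 -1.4193473063528472e-07
```

Call:
drive_tool(
  targets=[
    [1,0,0,0.6,0],
    [1,0,0,1.1,0],
    [1,0,0,1.1,0],
    [0.4,0,0,1.1,0],
    [0,0,0,1.1,0],
    [-0.5,0,0,1.1,0],
    [-1,0,0,1.1,0],
    [-1,0,0,1.1,0],
    [-1,0,0,1.1,0],
    [-1,0,0,1.1,0],
    [-1,0,0,1.1,0],
  ],
)

```text
clock: 21.5
position: [526.8, -136.5, 111.4]
ee_rot: [-0.493, 0.87, -0.0, -0.0]
contact_force: [-0.5, 0.9, -0.2]
gripper_width: 85.3
grasp_force: 0.0
```

Call:
drive_tool(
  targets=[
    [-1,0,0,-10,0],
    [-1,0,0,-30,0],
    [-1,0,0,-55,0],
    [-1,0,0,-85,0],
    [-1,0,0,-120,0],
    [-1,0,0,-145,0],
    [-1,0,0,-145,0],
    [-1,0,0,-145,0],
    [-1,0,0,-145,0],
    [-1,0,0,-145,0],
  ],
)

```text
clock: 22.5
position: [526.2, -136.4, 255.2]
ee_rot: [-0.493, 0.87, 0.001, -0.001]
contact_force: [-0.4, -0.0, -0.3]
gripper_width: 85.3
grasp_force: 0.0
```

```bash
python3 s.py
python3 - <<'E'
from h import *
im=arm.get_image("wrist"); t=arm.get_image("top"); t0=cv2.imread("pics/top0.png")
z=lambda i,y,x:cv2.resize(i[y:y+75,x:x+90],(396,300),interpolation=2)
cv2.imwrite("pics/end.png",np.vstack([np.hstack([z(t0,149,172),z(t,149,172)]),np.hstack([z(t0,185,310),cv2.resize(im[100:300,160:424],(396,300))])]))
E
```

```text
22.5 [ 526.2  -136.41  255.24] yaw -59.01 [-0.38 -0.   -0.32] [ 0.015 -0.01  -0.025] -0.5853930490884295 -2.049333886589011e-05
```

View pics/end.png

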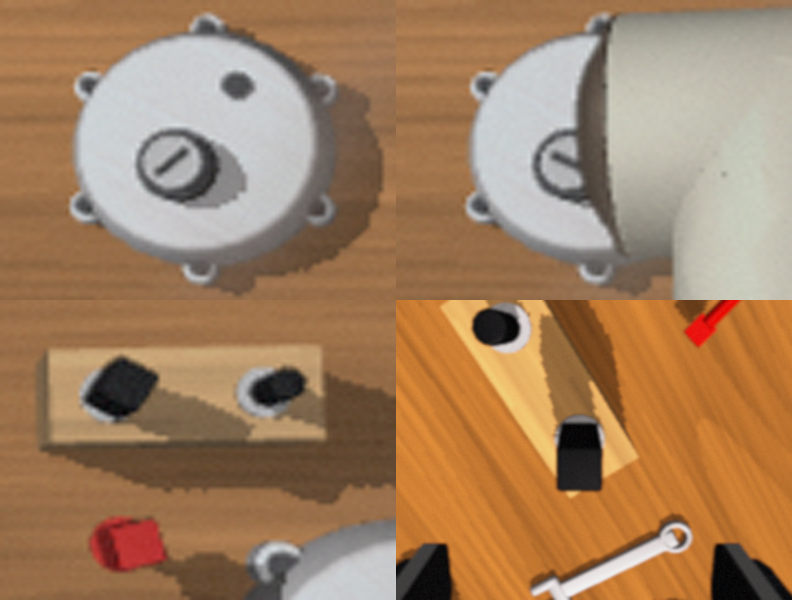

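The driver stands upright in its own hole, the gripper is clear of it, and the cap's slot has turned to its end position. I hand in.

```bash
python3 -c "
from bench import arm
print(arm.job_done())"
```

```text
the job is handed in; nothing more can be done
None
```

I turned the cap clockwise to its stop, put the driver back upright in its own hole with the gripper clear of it, and handed the job in at about 22.6 s; the hand-in gave no verdict, and "fully home" rests on the torque rising to 0.30 N m as the sinking stopped, since the cap angle can't be read directly.

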